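# Clear the gluing plate and hold the asphalt beam over it

## Robot

A 6-joint arm with a two-finger parallel gripper is mounted at the origin on the work surface. World frame = base frame: x ahead of the robot, y to its left, z up, the work surface at z = 0. Lengths are in m, angles in rad, forces in N, time in s.
With the tool pointing down it reaches from about 0.375 to 0.975 m from the base axis. Payload 3.8 kg.
Tool frame: the origin (TCP) lies between the finger pads; the fingertips stand 8 mm ahead of it and the grasp point (between the pads) lies 11 mm behind it (tcp_to_tips is the distance from the TCP to the fingertips, in m); z points along the fingers, y is the line along which they close (so a half turn about z gives the same grasp; the last joint's range is limited). The gripper opens to 85 mm and grips with 20 to 120 N. Pads are 22 mm wide; open, the fingers measure 114 mm over their backs; the gripper's body (76 mm by 85 mm) begins 54 mm behind the grasp point. The pads swing forward as they close: fully open they stand 13 mm farther back than shut.
Start: joints at [1.137, 0.264, 1.604, -0, 1.274, -0.037], TCP at [0.261, 0.623, 0.239] pointing down, gripper open.
Joint ranges: [-2.63, 2.63], [-0.94, 2.18], [0.31, 2.57], [-1.31, 4.45], [0, 2.66], [-2.55, 2.55]. Speed limits (rad/s): [2.57, 2.57, 3.14, 3.14, 3.14, 3.14].

## Interface

Orientations are given as a rotation vector (axis times angle).
In Python, from workcell import * gives the robot as it stands.
- The arm moves only by the tool move_arm, never from a script. Its argument "series" is one flat list of numbers, 7 for each row, row after row: the finger opening in cm, from 0 to 8.54, then the shift along the tool's x, y, z in cm, then the turn, a rotation vector about the tool's x, y, z in degrees. A call has 1 to 5 rows; each row shifts and turns the commanded pose from where the row before left it, along the tool's axes as they then stand; what a row does not reach is not made up. A row lasts 1/8 s, in which the tool goes at most 62.5 mm and 10.7 degrees, less where a joint would pass 70% of its speed; a pose out of reach is approached as far as the arm can. A call is refused whole if a number of a shift passes 6.25 or a number of a turn 10.7, either way. A call with a gripper value outside its range is refused whole. The fingers move at their own pace and stop on an object; "grip_force" is the grip in N (left out, the last holds). Time passes only in rows, so rows that do not move let the fingers close. It gives the time, the measured TCP pose, the force, the opening and the grip force at its end, in the units of the state.
- read_state(): the state, without advancing time (a new reading comes with each control period).
- read_camera(name): name is "side" or "top"; returns the picture (400x640x3 uint8, red, green, blue); there is no depth.
- calibration(name): a dict with "camera_matrix" (3x3 intrinsics, pixels), "rvec" (rotation vector, rad) and "tvec" (3), from world to camera coordinates, as OpenCV has them. Camera axes: x right, y down, z forward; pixel columns grow to the right and rows downward; lengths in m; the calibration is good to about 2 mm. A picture is of the moment at which its call begins. calibration takes no time and is no camera call.
- finish_job(): hands the job in; it is judged then, once.
The state is a dict: "time": time; "q": joint angles; "joint_vel": joint speeds; "joint_torque": joint torques, N m; "tool_pos": TCP position; "tcp_rot": TCP orientation; "wrist_force": force on the tool from outside, world axes, zero at the start; "torque": the same for the moment, N m; "width": opening from 0.0 (shut) to 1.0 (fully open); "grip_force": force on a finger pad.
Only numpy, scipy, OpenCV 4.12 (cv2) and the standard library are available. Lean on these libraries where they do the work, as an engineer would, in place of code of your own. Each camera call takes 0.05 s, during which the arm holds its last target. There are 200 camera calls.

## Task

Push the three loose stone chips off the steel gluing plate with the scraper block held in the gripper (not with the fingers or the beam), then put the scraper back down on the table clear of the plate. Next pick up the asphalt beam, carry it over the top of the row of standing cores without disturbing them, and bring it about 10 mm above the plate: level, centred, lengthways in line with the plate, and never touching it. Finish while still holding the beam there, motionless in the gripper; do not put it down or let go.

Things in the scene. Friction and masses are not known exactly. Their poses are not given: they have to be found in the camera images.
- plate: Fixed flat rectangular steel plate on the table, 180 (its x) x 60 (its y) x 20 (z) mm, on the robot's right. Origin: centre of its underside, on the table. Bare flat top, no rim.
- plate_top (a point): Centre of the plate's top face, 20 mm above the table; same axes as the plate (x along its length, z up).
- scraper: Loose upright wooden block with a black rubber foot, 24 (its x) x 84 (its y) x 75 (z) mm, about 0.12 kg, standing on the table to the right of the plate. Origin: centre of its underside. Grip it across its 24 mm thickness, near the top, so that the fingers stay above the chips while the rubber foot skims the plate; its 84 mm length covers the plate's 60 mm width in one stroke.
- scraper_mid (a point): Centre of the scraper block, 37.5 mm above its underside.
- chip1_mid (a point): Middle of loose stone chip 1, 7 mm above its underside; grey-brown chip 20 x 17 x 14 mm, about 11 g, at the start lying on the plate (near the end of the plate nearer the robot).
- chip2_mid (a point): Middle of loose stone chip 2, 7 mm above its underside; grey-brown chip 20 x 17 x 14 mm, about 11 g, at the start lying on the plate (near the middle of the plate).
- chip3_mid (a point): Middle of loose stone chip 3, 7 mm above its underside; grey-brown chip 20 x 17 x 14 mm, about 11 g, at the start lying on the plate (near the end farther from the robot).
- beam: Loose asphalt beam, a dark stone-speckled square bar, 160 (its x) x 40 (its y) x 40 (z) mm, 0.5 to 0.72 kg, lying on the table on the robot's left, lengthways roughly away from the robot. Origin: centre of its underside; z up. Either end may point either way over the plate.
- core1: Loose standing asphalt core, cylinder of 100 mm diameter and 120 mm height, 2.2 kg. Origin: centre of its underside; z up. One of three that stand in a row leading away from the robot, 118 mm from centre to centre, in any order, between the beam and the plate; leave it where it is.
- core2: Loose standing asphalt core, cylinder of 100 mm diameter and 90 mm height, 1.7 kg. Origin: centre of its underside; z up. One of three that stand in a row leading away from the robot, 118 mm from centre to centre, in any order, between the beam and the plate; leave it where it is.
- core3: Loose standing asphalt core, cylinder of 100 mm diameter and 63 mm height, 1.2 kg. Origin: centre of its underside; z up. One of three that stand in a row leading away from the robot, 118 mm from centre to centre, in any order, between the beam and the plate; leave it where it is.
- chip1: The same chip 1; origin: centre of its underside at the start (it may turn over when pushed).
- chip2: The same chip 2; origin: centre of its underside at the start (it may turn over when pushed).
- chip3: The same chip 3; origin: centre of its underside at the start (it may turn over when pushed).
Not all that is in view belongs to the job. Of the things like the scraper, leave any that is purple; of the rest the larger one is meant.

How it is judged:
On the way, in this order (a step that is already met when the one before it is completed fails the run):
1. all three chips are off the plate while the scraper is held in the fingers ((x of chip1_mid in the frame of plate above 0.1 m or x of chip1_mid in the frame of plate below -0.1 m or y of chip1_mid in the frame of plate above 0.04 m or y of chip1_mid in the frame of plate below -0.04 m or height (world z) of chip1_mid below 0.018 m) and (x of chip2_mid in the frame of plate above 0.1 m or x of chip2_mid in the frame of plate below -0.1 m or y of chip2_mid in the frame of plate above 0.04 m or y of chip2_mid in the frame of plate below -0.04 m or height (world z) of chip2_mid below 0.018 m) and (x of chip3_mid in the frame of plate above 0.1 m or x of chip3_mid in the frame of plate below -0.1 m or y of chip3_mid in the frame of plate above 0.04 m or y of chip3_mid in the frame of plate below -0.04 m or height (world z) of chip3_mid below 0.018 m) and contact force between the fingers and scraper above 1 N), for 0.1 s.
2. the beam, held in the fingers, passes over the row of cores above the tops of the cores (((horizontal distance between beam and core1 below 0.08 m and height (world z) of beam above 0.12 m) or (horizontal distance between beam and core2 below 0.08 m and height (world z) of beam above 0.09 m) or (horizontal distance between beam and core3 below 0.08 m and height (world z) of beam above 0.063 m)) and contact force between the fingers and beam above 1 N), for 0.05 s.
At the end, for the whole second after the job is handed in: Beam held still in the fingers, underside 4-20 mm above the plate, centred within 10 mm, in line within 0.10 rad, level within 0.08 rad, touching nothing else; chips off the plate; scraper let go, at rest on the table, its middle off the plate; cores within 15 mm of their start ((x of chip1_mid in the frame of plate above 0.1 m or x of chip1_mid in the frame of plate below -0.1 m or y of chip1_mid in the frame of plate above 0.04 m or y of chip1_mid in the frame of plate below -0.04 m or height (world z) of chip1_mid below 0.018 m) and (x of chip2_mid in the frame of plate above 0.1 m or x of chip2_mid in the frame of plate below -0.1 m or y of chip2_mid in the frame of plate above 0.04 m or y of chip2_mid in the frame of plate below -0.04 m or height (world z) of chip2_mid below 0.018 m) and (x of chip3_mid in the frame of plate above 0.1 m or x of chip3_mid in the frame of plate below -0.1 m or y of chip3_mid in the frame of plate above 0.04 m or y of chip3_mid in the frame of plate below -0.04 m or height (world z) of chip3_mid below 0.018 m) and (x of scraper_mid in the frame of plate above 0.105 m or x of scraper_mid in the frame of plate below -0.105 m or y of scraper_mid in the frame of plate above 0.045 m or y of scraper_mid in the frame of plate below -0.045 m) and height (world z) of scraper_mid below 0.045 m and linear speed of scraper below 0.02 m/s and contact force between each of the fingers, beam and scraper below 0.1 N and horizontal distance between beam and plate_top below 0.01 m and z of beam in the frame of plate_top between 0.004 and 0.02 m and angle between the x axis of beam and the x axis of plate, either way round below 0.1 rad and angle between beam's own z axis and vertical below 0.08 rad and linear speed of beam below 0.01 m/s and angular speed of beam below 0.1 rad/s and contact force between the fingers and beam above 2 N and contact force between beam and plate below 0.1 N and contact force between beam and core1 below 0.1 N and contact force between beam and chip1 below 0.1 N and contact force between beam and core2 below 0.1 N and contact force between beam and chip2 below 0.1 N and contact force between beam and core3 below 0.1 N and contact force between beam and chip3 below 0.1 N and distance of each of core1, core2, core3 from where it was at the start of the episode below 0.015 m and angle between each of core1, core2, core3's own z axis and vertical below 0.1 rad); the arm keeps its last pose, push and grip.
It fails at once if a core is pushed more than 15 mm or tipped (distance of any of core1, core2, core3 from where it was at the start of the episode above 0.015 m or angle between any of core1, core2, core3's own z axis and vertical above 0.15 rad).
It fails at once if the beam touches the plate (contact force between beam and plate above 0.5 N).
It fails at once if the fingers push a chip that is still on the plate ((contact force between the fingers and chip1 above 0.3 N and not (x of chip1_mid in the frame of plate above 0.1 m or x of chip1_mid in the frame of plate below -0.1 m or y of chip1_mid in the frame of plate above 0.04 m or y of chip1_mid in the frame of plate below -0.04 m or height (world z) of chip1_mid below 0.018 m)) or (contact force between the fingers and chip2 above 0.3 N and not (x of chip2_mid in the frame of plate above 0.1 m or x of chip2_mid in the frame of plate below -0.1 m or y of chip2_mid in the frame of plate above 0.04 m or y of chip2_mid in the frame of plate below -0.04 m or height (world z) of chip2_mid below 0.018 m)) or (contact force between the fingers and chip3 above 0.3 N and not (x of chip3_mid in the frame of plate above 0.1 m or x of chip3_mid in the frame of plate below -0.1 m or y of chip3_mid in the frame of plate above 0.04 m or y of chip3_mid in the frame of plate below -0.04 m or height (world z) of chip3_mid below 0.018 m))).
It fails at once if the beam pushes a chip that is still on the plate ((contact force between beam and chip1 above 0.3 N and not (x of chip1_mid in the frame of plate above 0.1 m or x of chip1_mid in the frame of plate below -0.1 m or y of chip1_mid in the frame of plate above 0.04 m or y of chip1_mid in the frame of plate below -0.04 m or height (world z) of chip1_mid below 0.018 m)) or (contact force between beam and chip2 above 0.3 N and not (x of chip2_mid in the frame of plate above 0.1 m or x of chip2_mid in the frame of plate below -0.1 m or y of chip2_mid in the frame of plate above 0.04 m or y of chip2_mid in the frame of plate below -0.04 m or height (world z) of chip2_mid below 0.018 m)) or (contact force between beam and chip3 above 0.3 N and not (x of chip3_mid in the frame of plate above 0.1 m or x of chip3_mid in the frame of plate below -0.1 m or y of chip3_mid in the frame of plate above 0.04 m or y of chip3_mid in the frame of plate below -0.04 m or height (world z) of chip3_mid below 0.018 m))).
It also fails if it takes over 58 s, if anything falls off the work surface, if the arm or the gripper's body presses on something with over 40 N, if the wrist force passes 120 N, or if a joint passes its speed limit or range.

## Working session

There is one attempt and no reset: what is moved stays moved. The work goes in short steps, Python scripts to look and compute and a tool call to move; the robot and the scene stay as the last step left them, time stands still between calls to the robot, and variables do not carry over. Pictures are saved under pics/ and viewed, at most 10 in all, crops included, and the job is handed in when it is done.

Besides the shell and the picture viewer there is one more tool, called after "Emit:" as name(argument=value, ...) on one line, values as JSON. move_arm: Moves the arm, as the interface text tells. Its arguments: {"type":"object","properties":{"series":{"type":"array"},"grip_force":{"type":"number"}},"required":["series"]}

```bash
mkdir -p pics; ls
python3 - <<'E'
from workcell import *
import cv2
for n in ("top","side"):
    cv2.imwrite(f"pics/{n}0.png",read_camera(n)[:,:,::-1]); print(calibration(n))
print(read_state())
E
```

```text
pics
{'camera_matrix': array([[479.81195734,   0.        , 322.68135022],
       [  0.        , 479.81195734, 199.46025969],
       [  0.        ,   0.        ,   1.        ]]), 'rvec': array([ 2.17510922, -2.1542238 ,  0.12938331]), 'tvec': array([-0.09179422,  0.55465337,  1.47489224])}
{'camera_matrix': array([[444.30518763,   0.        , 318.53152962],
       [  0.        , 444.30518763, 207.17145484],
       [  0.        ,   0.        ,   1.        ]]), 'rvec': array([ 2.07335527, -0.19999477,  0.14901915]), 'tvec': array([-0.55962593,  0.06594774,  1.15536337])}
{'time': 0.1, 'q': array([ 1.13709564e+00,  2.64722532e-01,  1.60527701e+00, -1.83615483e-06,
        1.27369844e+00, -3.69157788e-02]), 'joint_vel': array([ 0.0012097 , -0.00020092, -0.00394144, -0.00065851,  0.00224937,
        0.0017136 ]), 'joint_torque': array([ 8.97559075e-04, -5.16707110e+01, -3.68587947e+01,  1.01266548e-04,
        6.34315104e-03,  2.69627145e-05]), 'tool_pos': array([0.26059048, 0.62195108, 0.238035  ]), 'tcp_rot': array([-0.61909016, -3.07948833,  0.00321605]), 'wrist_force': array([ 0.0699577 , -0.1701043 ,  0.08406782]), 'torque': array([-0.01290815,  0.02656473, -0.03715783]), 'grip_force': 0.0, 'width': 0.9983279501159118}
```

View pics/top0.png

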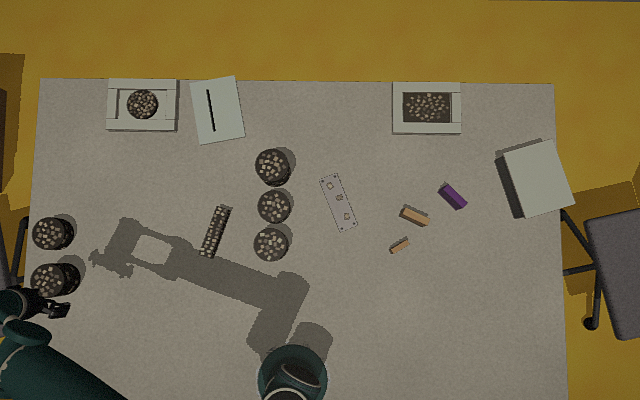

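View pics/side0.png

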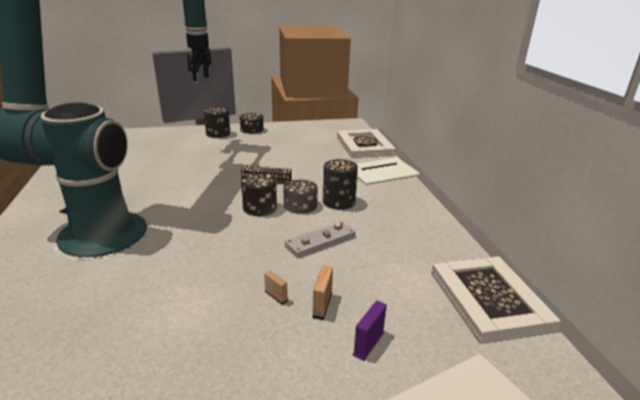

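The top view shows the plate at about (338,202), the large tan scraper at (414,215), the small tan decoy at (400,245), and the purple one at (452,196). The beam is at (215,231) and the cores are at (272,166), (275,206) and (271,244). The side view shows the tall core is the far one, the short core is in the middle, and the 90 mm core is nearest the robot.

```bash
cat > h.py <<'E'
import numpy as np, cv2
from workcell import *
def ray(n,px,z):
    c=calibration(n);K=c["camera_matrix"];R=cv2.Rodrigues(np.array(c["rvec"]))[0];t=np.array(c["tvec"]).ravel()
    C=-R.T@t; d=(R.T@np.linalg.inv(K)@np.c_[np.atleast_2d(px),np.ones(len(np.atleast_2d(px)))].T).T
    return C+d*((z-C[2])/d[:,2])[:,None]
def proj(n,P):
    c=calibration(n);return cv2.projectPoints(np.array(P,float).reshape(-1,3),np.array(c["rvec"]),np.array(c["tvec"]),np.array(c["camera_matrix"]),None)[0][:,0]
def crop(n,im,x,y,w,h,s,f):
    cv2.imwrite(f,cv2.resize(im[y:y+h,x:x+w,::-1],None,fx=s,fy=s,interpolation=cv2.INTER_CUBIC))
E
python3 - <<'E'
from h import *
im=cv2.imread("pics/top0.png")[:,:,::-1]
crop("top",im,310,160,130,97,6,"pics/c1.png")
crop("top",im,190,140,130,130,4.5,"pics/c2.png")
E
```

```text
(no output)
```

View pics/c1.png

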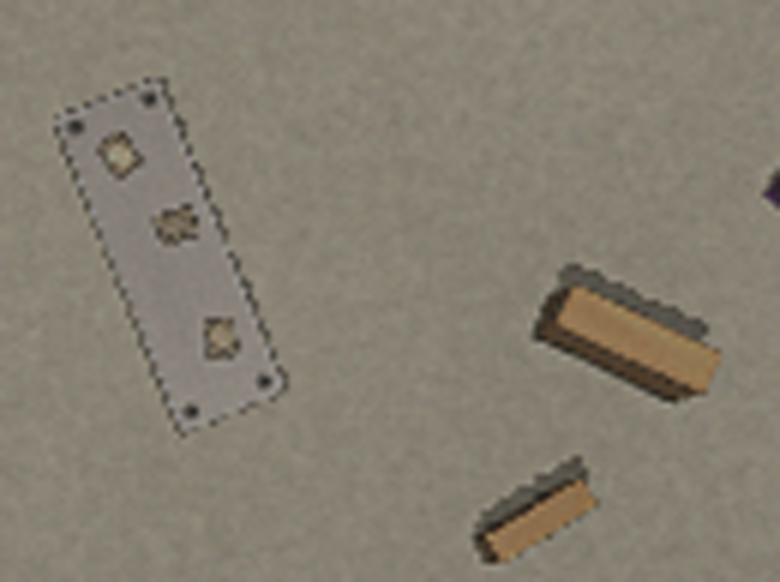

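View pics/c2.png

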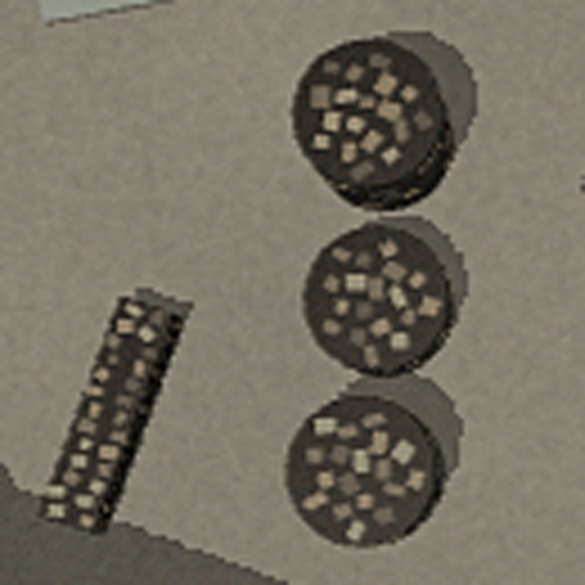

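Run:
```python
from h import *
def un(p,s,o): return (np.array(p,float)+.5)/s-.5+np.array(o)
c1=lambda p:un(p,6,(310,160)); c2=lambda p:un(p,4.5,(190,140))
def rect(name,px,z):
    P=ray("top",px,z)[:,:2]; r=cv2.minAreaRect((P*1000).astype(np.float32))
    e=[np.linalg.norm(P[i]-P[(i+1)%4])*1000 for i in range(4)]
    print(name,"mean",P.mean(0).round(4),"edges",np.round(e,0),"edgeang",[round(float(np.degrees(np.arctan2(*(P[(i+1)%4]-P[i])[::-1]))),1) for i in range(4)])
rect("plate",c1([(54,118),(165,78),(288,378),(182,435)]),.02)
rect("scraper",c1([(572,288),(720,350),(704,394),(556,328)]),.075)
rect("beam",c2([(121,296),(173,312),(95,530),(40,515)]),.04)
for p,z in (((369,112),.12),((379,298),.063),((363,470),.09)): print("core",ray("top",c2(p),z).round(4))
for p in ((120,155),(178,226),(221,339)): print("chip",ray("top",c1(p),.034).round(4))
c=calibration("top");R=cv2.Rodrigues(c["rvec"])[0];print("cam",-R.T@c["tvec"])
# side-view consistency: bottom/top
for nm,P in (("plate",[(.62,-.15,.02)]),): print(proj("side",P))
```

```text
plate mean [ 0.551  -0.1358] edges [ 63. 172.  63. 181.] edgeang [-69.4, -157.6, 118.7, 22.4]
scraper mean [ 0.502  -0.3703] edges [81. 24. 81. 22.] edgeang [-112.4, 159.3, 66.3, -22.2]
beam mean [0.452  0.2508] edges [ 38. 158.  39. 159.] edgeang [-106.5, 162.1, 75.5, -18.4]
core [[0.6487 0.0671 0.12  ]]
core [[0.5308 0.0634 0.063 ]]
core [[0.4133 0.069  0.09  ]]
chip [[ 0.6    -0.1077  0.034 ]]
chip [[ 0.5628 -0.1384  0.034 ]]
chip [[ 0.5037 -0.1611  0.034 ]]
cam [ 0.38325651 -0.07994566  1.52908364]
[[349.15548031 234.95382544]]
```

The measured sizes match the given ones, so I'm moving over to the scraper, high up and clear of the cores.

Emit:
move_arm(series=[5,-3,-4.1,0,0,0,0,5,-3,-4.1,0,0,0,0,5,-3,-4.1,0,0,0,0,5,-3,-4.1,0,0,0,0,5,-3,-4.1,0,0,0,0])

```text
time: 0.72
tool_pos: [0.3199, 0.3737, 0.2388]
tcp_rot: [-0.619, -3.08, 0.001]
wrist_force: [0.5, -0.6, 0.7]
width: 0.585
grip_force: 0.0
```

Emit:
move_arm(series=[5,-3,-4.1,0,0,0,0,5,-3,-4.1,0,0,0,0,5,-3,-4.1,0,0,0,0,5,-3,-4.1,0,0,0,0,5,-3,-4.1,0,0,0,0])

```text
time: 1.35
tool_pos: [0.3789, 0.1268, 0.239]
tcp_rot: [0.619, 3.08, -0.0]
wrist_force: [0.5, 0.5, -0.2]
width: 0.583
grip_force: 0.0
```

Emit:
move_arm(series=[5,-3,-4.1,0,0,0,0,5,-3,-4.1,0,0,0,0,5,-3,-4.1,0,0,0,0,5,-3,-4.1,0,0,0,0,5,-3,-4.1,0,0,0,0])

```text
time: 1.98
tool_pos: [0.438, -0.1202, 0.239]
tcp_rot: [-0.62, -3.08, -0.0]
wrist_force: [1.5, 0.3, 0.4]
width: 0.584
grip_force: 0.0
```

Emit:
move_arm(series=[5,-3,-4.1,0,0,0,0,5,-3,-4.1,0,0,0,0,5,-3,-4.1,0,0,0,0,5,-3,-4.1,0,0,0,0,5,-3,-4.1,0,0,0,0])

```text
time: 2.6
tool_pos: [0.4973, -0.3671, 0.2386]
tcp_rot: [-0.62, -3.079, -0.001]
wrist_force: [0.4, -0.5, 0.6]
width: 0.585
grip_force: 0.0
```

Emit:
move_arm(series=[5,0,0,0,0,0,10,5,0,0,0,0,0,10,5,0,0,0,0,0,10,5,0,0,0,0,0,10,5,0,0,0,0,0,10])

```text
time: 3.22
tool_pos: [0.497, -0.3654, 0.2386]
tcp_rot: [-1.87, -2.523, -0.0]
wrist_force: [-0.7, 0.7, 1.5]
width: 0.587
grip_force: 0.0
```

Emit:
move_arm(series=[5,0,0,0,0,0,10,5,0,0,0,0,0,10,5,0,0,0,0,0,10,5,0,0,0,0,0,10,5,0,0,0,0,0,0])

```text
time: 3.85
tool_pos: [0.4971, -0.3654, 0.2387]
tcp_rot: [-2.613, -1.742, 0.0]
wrist_force: [-0.3, 0.4, 0.5]
width: 0.583
grip_force: 0.0
```

Run:
```python
from h import *
from scipy.optimize import minimize
def corners(x,y,a,L): 
    c,s=np.cos(a),np.sin(a)
    return np.array([(x+c*i*L[0]/2-s*j*L[1]/2,y+s*i*L[0]/2+c*j*L[1]/2,k*L[2]) for i in(-1,1) for j in(-1,1) for k in(0,1)])
def fit(name,masks,x0,L):
    S=8
    def cost(p):
        t=0
        for n,(m,o) in masks.items():
            h=cv2.convexHull(((proj(n,corners(*p,L))-o+.5)*S).astype(np.float32)).round().astype(np.int32)
            r=cv2.fillConvexPoly(np.zeros((m.shape[0]*S,m.shape[1]*S),np.uint8),h,1)
            t+=np.abs(cv2.resize(r.astype(np.float32),m.shape[::-1],interpolation=cv2.INTER_AREA)-m).sum()
        return t
    b=minimize(cost,x0,method="Nelder-Mead",options=dict(initial_simplex=np.array([x0]+[np.array(x0)+d for d in ((.006,0,0),(0,.006,0),(0,0,.06))]),xatol=1e-5,fatol=.01))
    print(name,b.x[:2].round(4),np.degrees(b.x[2]).round(2),"cost",b.fun.round(1),[m.sum() for m,o in masks.values()])
I={n:cv2.imread(f"pics/{n}0.png") for n in("top","side")}
hsv={n:cv2.cvtColor(I[n],cv2.COLOR_BGR2HSV) for n in I}
def M(n,x,y,w,h,f):
    m=f(hsv[n][y:y+h,x:x+w].astype(int)).astype(np.float32)
    return m,np.array([x,y])
wood=lambda h:((h[...,1]>95)&(h[...,0]<25))
fit("scraper",{"top":M("top",394,198,40,35,wood)},[.502,-.370,np.radians(-22.5)],(.024,.084,.075))
fit("scraper2",{"top":M("top",394,198,40,35,wood),"side":M("side",305,258,37,64,wood)},[.502,-.370,np.radians(-22.5)],(.024,.084,.075))
# plate saturation vs table
h=hsv["top"];print(h[195:200,345:348].reshape(-1,3).mean(0),h[180:190,365:380].reshape(-1,3).mean(0))
pl=lambda h:cv2.morphologyEx((h[...,1]<28).astype(np.uint8),cv2.MORPH_CLOSE,np.ones((7,7)))
fit("plate",{"top":M("top",314,165,50,75,pl)},[.551,-.136,np.radians(22.5)],(.18,.06,.02))
```

```text
scraper [ 0.5035 -0.3719] -23.19 cost 56.0 [np.float32(280.0)]
scraper2 [ 0.5027 -0.3701] -21.2 cost 176.8 [np.float32(280.0), np.float32(697.0)]
[ 19.06666667  31.33333333 118.93333333] [ 20.93333333  37.48       135.44      ]
plate [ 0.5502 -0.1349] 22.66 cost 60.3 [np.float32(1052.0)]
```

Emit:
move_arm(series=[5,-0.3,0.7,3,0,0,0,5,0,0,5,0,0,0,5,0,0,5,0,0,0,5,0,0,3.5,0,0,0,5,0,0,1.7,0,0,0])

```text
time: 4.47
tool_pos: [0.501, -0.3698, 0.0543]
tcp_rot: [-2.61, -1.741, 0.002]
wrist_force: [1.3, -0.4, -0.5]
width: 0.585
grip_force: 0.0
```

Emit:
move_arm(series=[5,0,0,0.5,0,0,0,1,0,0,0,0,0,0,1,0,0,0,0,0,0,1,0,0,0,0,0,0,1,0,0,0,0,0,0], grip_force=50)

```text
time: 5.1
tool_pos: [0.5038, -0.372, 0.0542]
tcp_rot: [2.613, 1.738, 0.002]
wrist_force: [0.8, -0.3, 6.2]
width: 0.271
grip_force: 49.7
```

Emit:
move_arm(series=[1,0,0,-2,0,0,0,1,0,0,-4,0,0,0,1,0,0,-4,0,0,0,1,3,-2.6,0,0,0,0,1,3,-2.6,0,0,0,0])

```text
time: 5.72
tool_pos: [0.4779, -0.2953, 0.1541]
tcp_rot: [2.615, 1.738, 0.001]
wrist_force: [0.3, 1.1, -0.9]
width: 0.269
grip_force: 49.1
```

Emit:
move_arm(series=[1,3,-2.6,0,0,0,0,1,3,-2.7,0,0,0,0,1,3.1,-2.7,0,0,0,0,1,0,0,0,0,0,-9,1,0,0,0,0,0,-9])

```text
time: 6.35
tool_pos: [0.4388, -0.18, 0.1531]
tcp_rot: [2.304, 2.135, 0.0]
wrist_force: [0.1, 0.1, -0.9]
width: 0.27
grip_force: 49.3
```

Emit:
move_arm(series=[1,0,0,0,0,0,-9,1,0,0,0,0,0,-9,1,0,0,0,0,0,-9,1,0,0,0,0,0,0,1,0,0,0,0,0,0])

```text
time: 6.98
tool_pos: [0.4392, -0.1808, 0.1526]
tcp_rot: [1.754, 2.606, -0.0]
wrist_force: [-0.5, 1.0, -0.3]
width: 0.271
grip_force: 49.2
```

Run:
```python
from h import *
a=read_camera("top");crop("top",a,310,150,130,100,6,"pics/d1.png")
s=read_camera("side");crop("side",s,230,120,200,180,3,"pics/d2.png")
r=read_state();print(r["tool_pos"],r["tcp_rot"],r["width"],r["wrist_force"])
```

```text
[ 0.43917853 -0.18079761  0.1524643 ] [1.75282133e+00 2.60704533e+00 2.47363926e-05] 0.2684381213348923 [-0.8837598   0.03212084 -1.01855277]
```

View pics/d2.png

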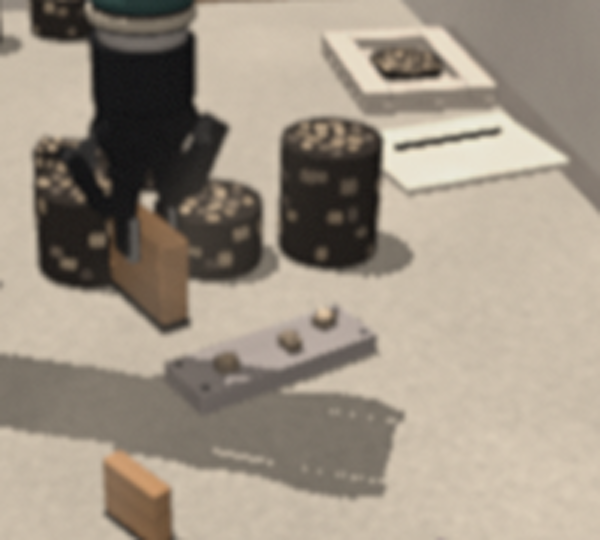

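Run:
```python
from h import *
a=np.radians(22.6);A=np.array([[np.cos(a),np.sin(a)],[-np.sin(a),np.cos(a)]])
t=np.array([.4392,-.1808])
for p,z in (((165,330),.098),((188,324),.098),((187,240),.173),((163,252),.173)):
    w=ray("side",((np.array(p)+.5)/3-.5+[230,120]),z)[0]; print(w.round(4),"rel plate axes",(A@(w[:2]-t)).round(4))
print("tcp in plate",A@(t-[.5505,-.1355]), "yaw closing",np.degrees(2*np.arctan2(2.607,1.753))-90)
```

```text
[ 0.4454 -0.2206  0.098 ] rel plate axes [-0.0096 -0.0391]
[ 0.4637 -0.215   0.098 ] rel plate axes [ 0.0095 -0.041 ]
[ 0.4627 -0.2199  0.173 ] rel plate axes [ 0.0067 -0.0451]
[ 0.443 -0.235  0.173] rel plate axes [-0.0173 -0.0515]
tcp in plate [-0.12016188  0.00095065] yaw closing 22.16461704240774
```

View pics/d1.png

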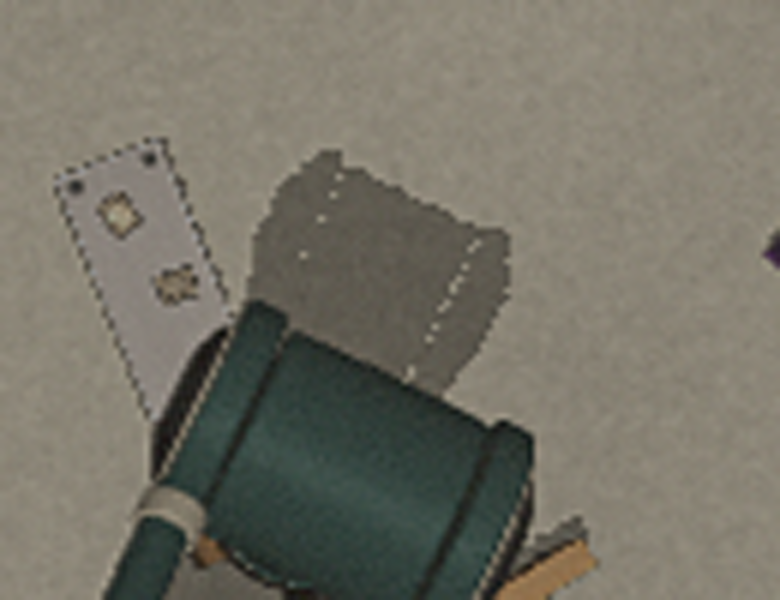

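The scraper is held square and central. In the side view its foot corner is at about (285,230), within 3 mm of the expected position. Next I lower it to skim the plate and push.

Emit:
move_arm(series=[1,0,0,3,0,0,0,1,0,0,3,0,0,0,1,0,0,1.6,0,0,0,1,0,0,0,0,0,0,1,0,0,0,0,0,0])

```text
time: 7.7
tool_pos: [0.4401, -0.1812, 0.0773]
tcp_rot: [1.75, 2.607, 0.0]
wrist_force: [0.3, -1.0, -1.6]
width: 0.277
grip_force: 49.2
```

Emit:
move_arm(series=[1,0,1.5,0,0,0,0,1,0,1.5,0,0,0,0,1,0,1.5,0,0,0,0,1,0,1.5,0,0,0,0,1,0,1.5,0,0,0,0])

```text
time: 8.32
tool_pos: [0.5097, -0.1518, 0.0762]
tcp_rot: [-1.75, -2.609, 0.0]
wrist_force: [-0.6, 0.5, -1.2]
width: 0.275
grip_force: 49.1
```

Emit:
move_arm(series=[1,0,1.5,0,0,0,0,1,0,1.5,0,0,0,0,1,0,1.5,0,0,0,0,1,0,1.5,0,0,0,0,1,0,1.5,0,0,0,0])

```text
time: 8.95
tool_pos: [0.579, -0.1236, 0.0762]
tcp_rot: [-1.751, -2.608, 0.0]
wrist_force: [-0.2, 0.6, -1.4]
width: 0.271
grip_force: 49.2
```

Emit:
move_arm(series=[1,0,1.5,0,0,0,0,1,0,1.5,0,0,0,0,1,0,1.5,0,0,0,0,1,0,1.5,0,0,0,0,1,0,1.3,0,0,0,0])

```text
time: 9.57
tool_pos: [0.6466, -0.0959, 0.0763]
tcp_rot: [1.751, 2.609, 0.0]
wrist_force: [0.3, 0.4, -1.2]
width: 0.271
grip_force: 49.2
```

Run:
```python
from h import *
a=read_camera("top");b=read_camera("side")
m=lambda im,x,y,w,h,s:cv2.resize(im[y:y+h,x:x+w,::-1],None,fx=s,fy=s,interpolation=cv2.INTER_CUBIC)
cv2.imwrite("pics/e.png",np.hstack([m(a,290,140,90,130,4),m(b,260,150,110,130,4)]))
print(read_state()["tool_pos"])
```

```text
[ 0.64722003 -0.09577899  0.0765004 ]
```

View pics/e.png

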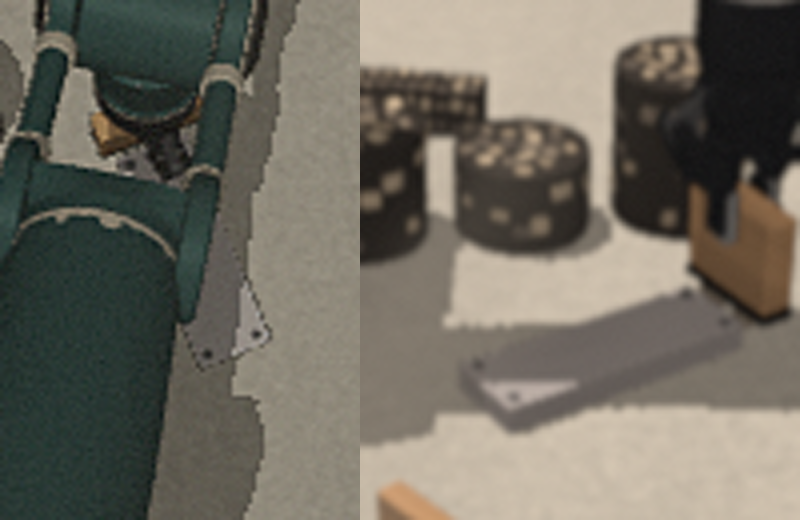

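The plate's visible top is bare and the scraper now stands past its far end, at about (300,217) in the side view. I'll push slightly further, lift, and set it down to the right of the plate.

Emit:
move_arm(series=[1,0,1.2,0,0,0,0,1,0,0,0,0,0,0,1,0,0,0,0,0,0,1,0,0,-2,0,0,0,1,0,0,-3,0,0,0])

```text
time: 10.3
tool_pos: [0.6557, -0.0918, 0.1267]
tcp_rot: [-1.75, -2.607, 0.001]
wrist_force: [0.4, 0.1, -0.8]
width: 0.275
grip_force: 49.2
```

Emit:
move_arm(series=[1,-3.2,-2.1,0,0,0,0,1,-3.2,-2.1,0,0,0,0,1,-3.2,-2.1,0,0,0,0,1,-3.2,-2.1,0,0,0,0,1,-3.2,-2.1,0,0,0,0])

```text
time: 10.92
tool_pos: [0.6202, -0.2812, 0.1283]
tcp_rot: [1.75, 2.607, 0.0]
wrist_force: [1.3, -1.0, -0.4]
width: 0.27
grip_force: 49.3
```

Run:
```python
from h import *
a=read_camera("top");b=read_camera("side")
m=lambda im,x,y,w,h,s:cv2.resize(im[y:y+h,x:x+w,::-1],None,fx=s,fy=s,interpolation=cv2.INTER_CUBIC)
cv2.imwrite("pics/f.png",np.hstack([m(a,290,140,90,130,4),m(b,270,150,110,130,4)]))
print(read_state()["tool_pos"])
```

```text
[ 0.61966142 -0.28399343  0.12835842]
```

View pics/f.png

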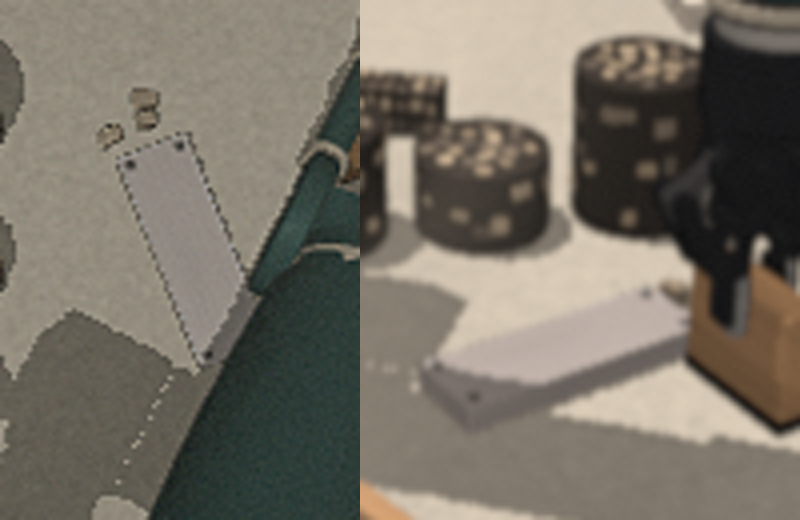

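All three chips lie on the table beyond the far end, at about (326,165) in the top view. Now I set the scraper down.

Emit:
move_arm(series=[1,0,0,3,0,0,0,1,0,0,3,0,0,0,1,0,0,1,0,0,0,1,0,0,0.4,0,0,0,1,0,0,0,0,0,0])

```text
time: 11.65
tool_pos: [0.6213, -0.2797, 0.0544]
tcp_rot: [1.749, 2.607, 0.001]
wrist_force: [-0.1, 0.4, -1.0]
width: 0.275
grip_force: 49.3
```

Emit:
move_arm(series=[4.5,0,0,0,0,0,0,4.5,0,0,0,0,0,0,4.5,0,0,0,0,0,0,4.5,0,0,-2,0,0,0,4.5,0,0,-5,0,0,0])

```text
time: 12.28
tool_pos: [0.618, -0.2786, 0.1205]
tcp_rot: [-1.747, -2.603, 0.001]
wrist_force: [1.1, -0.8, -0.4]
width: 0.526
grip_force: 0.0
```

Emit:
move_arm(series=[8,0,0,-5,0,0,0,8,0,0,-5,0,0,0,8,0,0,-2,0,0,0,8,0,0,0,0,0,0,8,0,0,0,0,0,0])

```text
time: 12.9
tool_pos: [0.619, -0.2791, 0.2399]
tcp_rot: [-1.749, -2.606, 0.001]
wrist_force: [0.2, -0.1, 0.0]
width: 0.936
grip_force: 0.0
```

Emit:
move_arm(series=[8,5.5,0.5,0,0,0,0,8,5.5,0.5,0,0,0,0,8,5.5,0.5,0,0,0,0,8,5.5,0.5,0,0,0,0,8,5.5,0.5,0,0,0,0])

```text
time: 13.52
tool_pos: [0.5368, -0.014, 0.2391]
tcp_rot: [-1.749, -2.604, 0.004]
wrist_force: [0.6, 1.1, 0.3]
width: 0.935
grip_force: 0.0
```

Emit:
move_arm(series=[8,5.5,0.5,0,0,0,0,8,5.5,0.5,0,0,0,0,8,5.5,0.5,0,0,0,0,8,5.5,0.5,0,0,0,0,8,5.9,0.1,0,0,0,0])

```text
time: 14.15
tool_pos: [0.4509, 0.2514, 0.2394]
tcp_rot: [-1.75, -2.606, 0.006]
wrist_force: [1.9, 0.4, 0.8]
width: 0.937
grip_force: 0.0
```

Emit:
move_arm(series=[8,0,0,0,0,0,-10,8,0,0,0,0,0,-10,8,0,0,0,0,0,-10,8,0,0,0,0,0,-10,8,0,0,0,0,0,-10])

```text
time: 14.78
tool_pos: [0.4513, 0.2498, 0.2391]
tcp_rot: [-0.474, -3.101, 0.005]
wrist_force: [-0.0, -0.3, 0.4]
width: 0.939
grip_force: 0.0
```

Run:
```python
from h import *
b=read_camera("side");a=read_camera("top")
m=lambda im,x,y,w,h,s:cv2.resize(im[y:y+h,x:x+w,::-1],None,fx=s,fy=s,interpolation=cv2.INTER_CUBIC)
cv2.imwrite("pics/g.png",np.hstack([m(b,220,130,100,100,4),m(a,370,140,100,100,4)]))
s=read_state();print(s["tool_pos"],s["tcp_rot"],s["q"])
v=s["tcp_rot"];th=2*np.degrees(np.arctan2(v[1],v[0]));print("closing yaw",th-90)
# beam from the side view, top0: predicted corners
for cx,cy,a_ in ((.452,.2508,162),):
    t=np.radians(a_);u=np.array([np.cos(t),np.sin(t)]);w=np.array([-u[1],u[0]])
    P=[(*(np.array([cx,cy])+i*.08*u+j*.02*w),.04) for i,j in((1,1),(1,-1),(-1,-1),(-1,1))]
    print(proj("side",P).round(1).tolist(),proj("top",P).round(1).tolist())
```

```text
[0.45141527 0.24982254 0.23937035] [-0.48295938 -3.09992471  0.00470978] [ 4.57189277e-01 -3.56022578e-02  1.93567408e+00 -7.11846946e-06
  1.24673921e+00 -8.04495490e-01]
closing yaw -287.71065688951273
[[240.8, 169.1], [244.0, 164.2], [292.1, 167.3], [290.1, 172.4]] [[210.7, 258.0], [198.5, 253.9], [216.2, 204.9], [228.3, 209.0]]
```

View pics/g.png

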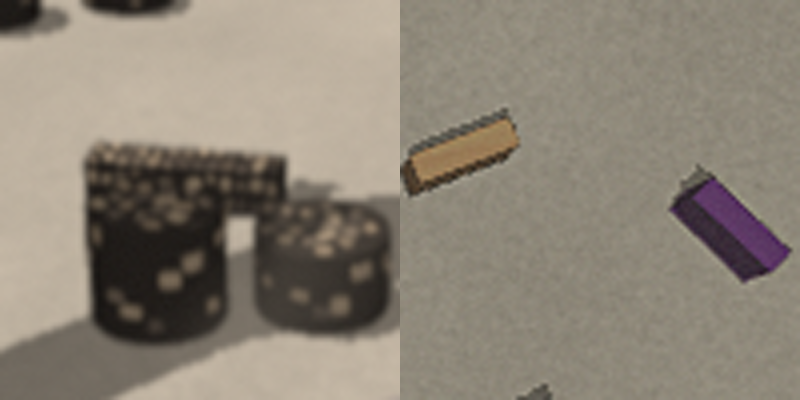

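The side view shows the beam's top edge from about (241,168) to (291,169), matching the prediction. The scraper stands alone on the table. Next I descend on the beam and grip it.

Emit:
move_arm(series=[8,0,0.1,5,0,0,0,8,0,0,5,0,0,0,8,0,0,5,0,0,0,8,0,0,4,0,0,0,8,0,0,2.3,0,0,0])

```text
time: 15.5
tool_pos: [0.45, 0.2499, 0.0251]
tcp_rot: [-0.49, -3.097, 0.006]
wrist_force: [-0.3, -0.0, 1.4]
width: 0.939
grip_force: 0.0
```

Emit:
move_arm(series=[8,0,0,0.5,0,0,0,2,0,0,0,0,0,0,2,0,0,0,0,0,0,2,0,0,0,0,0,0,2,0,0,0,0,0,0], grip_force=90)

```text
time: 16.12
tool_pos: [0.4543, 0.2519, 0.0259]
tcp_rot: [0.484, 3.102, 0.002]
wrist_force: [-0.6, -1.3, 6.9]
width: 0.444
grip_force: 93.2
```

Emit:
move_arm(series=[2,0,0,0,0,0,0,2,0,0,0,0,0,0,2,0,0,-1,0,0,0,2,0,0,-2,0,0,0,2,0,0,0,0,0,0])

```text
time: 16.75
tool_pos: [0.4541, 0.2521, 0.0556]
tcp_rot: [0.484, 3.102, 0.003]
wrist_force: [-0.1, 0.7, -5.4]
width: 0.449
grip_force: 92.0
```

Emit:
move_arm(series=[2,0,0,-3,0,0,0,2,0,0,-5,0,0,0,2,0,0,-5,0,0,0,2,0,0,-5,0,0,0,2,0,0,0,0,0,0])

```text
time: 17.38
tool_pos: [0.4559, 0.2529, 0.2387]
tcp_rot: [0.483, 3.096, 0.009]
wrist_force: [0.2, -0.1, -4.8]
width: 0.446
grip_force: 92.5
```

Emit:
move_arm(series=[2,-1.5,-2.4,0,0,0,0,2,-2,-3.2,0,0,0,0,2,-2,-3.2,0,0,0,0,2,-2,-3.2,0,0,0,0,2,-2,-3.2,0,0,0,0])

```text
time: 18.0
tool_pos: [0.4956, 0.0764, 0.2306]
tcp_rot: [-0.483, -3.099, 0.002]
wrist_force: [0.6, -0.9, -4.9]
width: 0.451
grip_force: 92.4
```

Emit:
move_arm(series=[2,-2,-3.2,0,0,0,0,2,-2,-3.2,0,0,0,0,2,-2,-3.2,0,0,0,0,2,-2,-3.2,0,0,0,0,2,-2,-3.2,0,0,0,0])

```text
time: 18.62
tool_pos: [0.5422, -0.1058, 0.2304]
tcp_rot: [-0.484, -3.099, -0.001]
wrist_force: [0.3, 0.1, -5.7]
width: 0.448
grip_force: 92.4
```

Emit:
move_arm(series=[2,-1.5,-2.8,0,0,0,0,2,0,0,0,0,0,-6,2,0,0,0,0,0,-8,2,0,0,0,0,0,-8,2,0,0,0,0,0,-8])

```text
time: 19.25
tool_pos: [0.5477, -0.1358, 0.2302]
tcp_rot: [0.342, -3.118, -0.004]
wrist_force: [-0.1, -0.0, -5.8]
width: 0.449
grip_force: 92.7
```

Emit:
move_arm(series=[2,0,0,0,0,0,-6,2,0,0,0,0,0,-4.3,2,0,0,0,0,0,0,2,0,0,0,0,0,0,2,0,0,0,0,0,0])

```text
time: 19.88
tool_pos: [0.5493, -0.1362, 0.2335]
tcp_rot: [0.613, -3.08, -0.001]
wrist_force: [-0.9, -0.5, -4.9]
width: 0.446
grip_force: 92.6
```

Run:
```python
from h import *
b=read_camera("side");a=read_camera("top")
m=lambda im,x,y,w,h,s:cv2.resize(im[y:y+h,x:x+w,::-1],None,fx=s,fy=s,interpolation=cv2.INTER_CUBIC)
cv2.imwrite("pics/i.png",np.hstack([m(b,250,110,120,150,4),m(a,300,140,80,150,4)]))
s=read_state();v=s["tcp_rot"];R=cv2.Rodrigues(v)[0];p=s["tool_pos"];print(p,s["wrist_force"],s["torque"],s["q"][5])
print("long yaw",np.degrees(np.arctan2(R[1,0],R[0,0])),"tilt",R[:,2],"to go tool axes cm",(R.T@(np.array([.5505,-.1355,.056])-p)*100).round(2))
P=[p+R@np.array([i*.08,j*.02,z]) for z in(.0259,-.0141) for i,j in((1,1),(1,-1),(-1,-1),(-1,1))]
print(proj("side",P).round(1).tolist())
```

```text
[ 0.549525   -0.13635342  0.23406033] [ 0.71632875  0.13033614 -5.79862267] [ 0.00055115 -0.00513757  0.01619327] -2.2514120604739043
long yaw -157.4583102149819 tilt [-2.66931591e-04  5.59407225e-05 -9.99999963e-01] to go tool axes cm [-0.13  0.04 17.81]
[[289.4, 171.4], [298.7, 177.8], [355.2, 162.8], [345.1, 157.3], [289.2, 155.1], [298.7, 161.2], [356.3, 147.2], [345.9, 141.9]]
```

View pics/i.png

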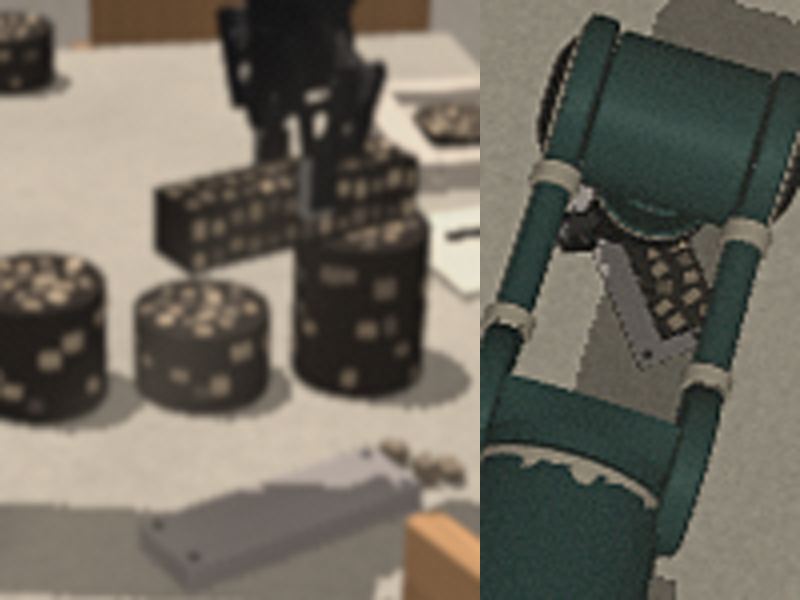

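The beam hangs level and in line with the plate. In the side view its near bottom corner is at about (298,177), against a predicted (299,178). Now I lower it gently.

Emit:
move_arm(series=[2,-0.1,0,2,0,0,0,2,0,0,4,0,0,0,2,0,0,4,0,0,0,2,0,0,3,0,0,0,2,0,0,2,0,0,0])

```text
time: 20.6
tool_pos: [0.5486, -0.1354, 0.0808]
tcp_rot: [0.614, -3.077, -0.003]
wrist_force: [-0.8, -1.6, -5.9]
width: 0.445
grip_force: 92.6
```

Emit:
move_arm(series=[2,0,0,0.8,0,0,0,2,0,0,0,0,0,0,2,0,0,0,0,0,0,2,0,0,0,0,0,0,2,0,0,0,0,0,0])

```text
time: 21.22
tool_pos: [0.5511, -0.1362, 0.0771]
tcp_rot: [-0.614, 3.08, -0.001]
wrist_force: [0.2, 0.8, -5.9]
width: 0.445
grip_force: 92.5
```

Run:
```python
from h import *
for n in("side","top","side","top"): cv2.imwrite(f"pics/k_{n}.png",read_camera(n)[:,:,::-1])
s=read_state();R=cv2.Rodrigues(s["tcp_rot"])[0];p=s["tool_pos"];print(p,s["wrist_force"])
print("long yaw",np.degrees(np.arctan2(R[1,0],R[0,0])),"to go cm",(R.T@(np.array([.5505,-.1355,.056])-p)*100).round(2))
```

```text
[ 0.55063476 -0.1360235   0.07652015] [-0.31635557 -0.200563   -6.0617688 ]
long yaw -157.4357367944551 to go cm [-0.01  0.05  2.05]
```

Emit:
move_arm(series=[2,-0.2,0,0.7,0,0,0,2,0,0,0.7,0,0,0,2,0,0,0.5,0,0,0,2,0,0,0,0,0,0,2,0,0,0,0,0,0])

```text
time: 22.05
tool_pos: [0.5524, -0.1352, 0.0573]
tcp_rot: [0.615, -3.081, -0.0]
wrist_force: [-0.2, -0.5, -5.7]
width: 0.446
grip_force: 92.6
```

Emit:
move_arm(series=[2,0,0,0,0,0,0,2,0,0,0,0,0,0,2,0,0,0,0,0,0,2,0,0,0,0,0,0,2,0,0,0,0,0,0])

```text
time: 22.68
tool_pos: [0.5524, -0.1352, 0.0573]
tcp_rot: [-0.615, 3.081, -0.0]
wrist_force: [-0.6, 0.5, -4.5]
width: 0.448
grip_force: 92.6
```

Run:
```python
from h import *
b=read_camera("side")
s=read_state();R=cv2.Rodrigues(s["tcp_rot"])[0];p=s["tool_pos"];print(p,s["wrist_force"],s["width"],s["grip_force"],abs(s["joint_vel"]).max())
g=cv2.cvtColor(b,cv2.COLOR_RGB2GRAY)
P=[p+R@np.array([i*.08,j*.02,z]) for z in(.0259,-.0141) for i,j in((1,1),(1,-1),(-1,-1),(-1,1))]
print(proj("side",P).round(1).tolist())
# vertical profile mid-near part of beam front face: beam/gap/plate
t=lambda i,z:proj("side",[p+R@np.array([i,-.02,z])])[0]
for i in(.06,.03,-.05):
    x,y=t(i,.0259);print(i,"pred underside row",y.round(1),"col",int(x),g[int(y)-8:int(y)+12,int(round(x))].tolist())
x,y=t(.08,.008);print("near end pred col",x.round(1),g[int(y),int(x)-16:int(x)+8].tolist(),int(x)-16)
x,y=t(-.08,.008);print("far end pred col",x.round(1),g[int(y),int(x)-10:int(x)+12].tolist(),int(x)-10)
```

```text
[ 0.55236878 -0.13520058  0.05729572] [-0.16326732 -0.36844577 -5.76248764] 0.44958105521312425 92.55453944206238 0.002660679524526632
[[291.1, 236.1], [299.7, 243.7], [351.8, 225.2], [342.6, 218.6], [291.0, 222.3], [299.8, 229.6], [352.8, 211.9], [343.3, 205.4]]
0.06 pred underside row 241.2 col 306 [58, 51, 45, 46, 45, 41, 40, 45, 66, 91, 103, 107, 105, 105, 107, 104, 100, 97, 98, 95]
0.03 pred underside row 237.6 col 316 [42, 34, 32, 32, 42, 52, 54, 50, 55, 80, 99, 105, 104, 104, 104, 104, 102, 98, 96, 96]
-0.05 pred underside row 228.5 col 342 [60, 49, 37, 30, 34, 40, 41, 41, 54, 80, 99, 105, 105, 105, 105, 102, 98, 94, 93, 94]
near end pred col 299.7 [126, 132, 135, 136, 135, 136, 129, 105, 71, 53, 48, 47, 46, 46, 44, 46, 55, 62, 57, 47, 41, 41, 41, 39] 283
far end pred col 352.2 [53, 57, 78, 95, 90, 65, 57, 69, 89, 139, 180, 192, 192, 192, 194, 195, 194, 193, 191, 189, 189, 191] 342
```

```bash
python3 -c "
from workcell import *
print(finish_job())"
```

```text
the job is handed in; nothing more can be done
None
```

I handed the job in with the beam held motionless over the plate, about 11 mm up by the arm's readings, level, in line and centred to about 2 mm; the chips are off and the scraper is back on the table, but `finish_job` gave no verdict.

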